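Tip a slide carrier up from its rest and lay it on the microscope stage

ROBOT

A 6-joint arm with a two-finger parallel gripper is mounted at the origin on the work surface. World frame = base frame: x ahead of the robot, y to its left, z up, the work surface at z = 0. Lengths are in m, angles in rad, forces in N, time in s.
With the tool pointing down it reaches from about 0.25 to 0.725 m from the base axis. Payload 4 kg.
Tool frame: the origin (TCP) lies midway between the tips of the shut fingers; the grasp point (between the pads) lies 19 mm behind it; z points along the fingers, y is the line along which they close (so a half turn about z gives the same grasp; the last joint's range is limited). The gripper opens to 85 mm and grips with 20 to 120 N. Pads are 22 mm wide; open, the fingers measure 114 mm over their backs; the gripper's body (76 mm by 85 mm) begins 54 mm behind the grasp point. The pads swing forward as they close: fully open they stand 13 mm farther back than shut.
Start: joints at [1.211, 0.241, 0.005, 1.335, 0, 1.571], TCP at [0.176, 0.468, 0.231] pointing down, gripper open.
Joint ranges: [-2.72, 2.72], [-1.05, 1.87], [-1.09, 1.28], [-1.99, 2.15], [-1.42, 1.44], [-3.14, 3.14]. Speed limits (rad/s): [2.79, 2.79, 3.14, 3.14, 3.14, 3.14].

INTERFACE

Orientations are given as a unit quaternion [x, y, z, w].
In Python, from workcell import get_obs, camera, job_done, silhouettes gives the robot as it stands. The module is installed in compiled form; this text tells all that it offers.
- The arm moves only by the tool drive_tool, never from a script. Its argument "increments" is a list of rows, each a list of 3 entries, a list of its own where there are three numbers: the shift along the world's x, y, z in mm, then the turn, a rotation vector about the world's x, y, z in degrees, then the opening, from 0 (shut) to 1 (fully open). A call has 1 to 8 rows; each row shifts and turns the commanded pose from where the row before left it; what a row does not reach is not made up. A row lasts 1/12 s, in which the tool goes at most 41.7 mm and 7.16 degrees, less where a joint would pass 70% of its speed; a pose out of reach is approached as far as the arm can. A call is refused whole if a number of a shift passes 41.7 or a number of a turn 7.16, either way. A call with a gripper value outside its range is refused whole. The fingers move at their own pace and stop on an object; the grip force is fixed at half the most. Time passes only in rows, so rows that do not move let the fingers close. It gives the time, the measured TCP pose, the force, the opening and the grip force at its end, in the units of the state.
- get_obs(): the state, without advancing time (a new reading comes with each control period).
- camera(name): name is "scene" or "top" or "wrist"; returns a dict with "image" (384x512x3 uint8, red, green, blue), "K" (3x3 intrinsics, pixels), "k1" (the pictures are not rectified: a ray, as slopes to the right and down, at radius r is drawn at 1 + k1 r^2 times it, then the intrinsics apply), "view" (4x4, takes a point from world to camera coordinates). Camera axes: x right, y down, z forward; pixel columns grow to the right and rows downward; lengths in m; the calibration is good to about 2 mm. A picture is of the moment at which its call begins. There is no depth.
- job_done(): hands the job in; it is judged then, once.
Trained networks look in a picture, given as the dict that the camera call returned (one of the last four; its "shot" number tells which), for a name from the list of things; names that differ only in an ending like _2 or _b are one class to them, and where a whole thing is asked for, a point or a joint stands for the part that bears it (a point fixed in the world has none). Each returns a list of dicts, best first, with "conf" (0 to 1); they miss things now and then, are a little off and sometimes report something else, mostly with a low value. They report only what shows in the picture. A call takes as long as a camera call. They do not tell look-alikes from the thing itself.
- silhouettes(query, picture): "region" (384x512 bool, what is visible of it) and "bbox" ([left, top, right, bottom] in pixels, round what is visible of it).
The state is a dict: "clock": time; "joint_pos": joint angles; "joint_vel": joint speeds; "tau": joint torques, N m; "eef_pos": TCP position; "tool_rot": TCP orientation; "ft_force": force on the tool from outside, world axes, zero at the start; "ft_torque": the same for the moment, N m; "grip_width": finger opening in m; "grasp_force": force on a finger pad.
Only numpy, scipy, OpenCV 4.12 (cv2) and the standard library are available. Lean on these libraries where they do the work, as an engineer would, in place of code of your own. Each camera call takes 0.05 s, during which the arm holds its last target. There are 200 camera calls.

TASK

Press down the far end of the aluminium slide carrier so that its near end tips up out of the white rest, and carry it to the microscope. Bring it in under the objective, lower it onto the black stage with its glass slide centred below the objective and its length square to the stage, and let go only once it lies on the stage. Do not touch the microscope's head or objectives, and leave the calculator and the jar where they are.

Things in the scene. Friction and masses are not known exactly. Their poses are not given: they have to be found in the camera images.
- carrier: Flat aluminium plate, 140 (x) x 52 (y) x 6 mm, 0.08 to 0.15 kg, a glass slide 76 x 26 mm let into its top. Origin: centre of its underside; x along its length, z up through its top. Starts lying in the rest, centred on it, x axes alike; underside 42 mm, top 48 mm above the bench, flush with the rest's walls. Its far (+x) end is the one to press, its -x end the one to take.
- rest: White plastic rest fixed to the bench, 176 (x) x 107 (y) x 48 mm. Origin on the bench below its centre, x away from the robot give or take 0.3 rad. A channel 57 mm wide along x holds the carrier between two 25 mm side walls; a 13 mm wall closes the near (-x) end; the far end is open, and hollow below the carrier down to 6 mm above the bench. The carrier lies on a steel rocker 44 mm wide.
- rocker (a joint): Tilt of the rocker under the carrier (rad): 0 level, 0.65 fully tipped. Its axis lies along the rest's y, 25 mm to +x of the rest's origin, 38 mm above the bench. Pressing the carrier's +x end (5 to 8 N) tips both; the -x end rises 57 mm at full tilt. Hinge friction holds it where it is left; a 5 mm lip at the +x end keeps the carrier from sliding off.
- press_spot (a point): Point on the carrier's starting top face, on its centre line, 6 mm in from its +x end: where to press, straight down with the shut fingers. To reach full tilt the pressed end must sink about 25 mm.
- microscope: Fixed white microscope, 0.36 m high. Origin on the bench, 60 mm before (-x of) the objective's axis; open side to -x (the robot, give or take 0.2 rad), limb at x = 140 to 185 mm. Black stage: x = 40 to 130, y = -70 to 70, top 115, underside 103 mm above the bench. Foot: x = -10 to 205, 130 wide, 24 mm high. A carrier centred at stage_mark sticks out 50 mm in front, where the fingers have room.
- stage_mark (a point): Point on the stage's top face right below the objective, 115 mm above the bench, 20 mm in from the stage's front edge: where the centre of the carrier's underside belongs. Same axes as the microscope; the carrier's x axis belongs along this x axis.
- head: Microscope head with objectives, fixed. Origin at stage_mark, same axes. Lowest objective (radius 11 mm) ends 35 mm above the stage; nosepiece (radius 34) 75 to 95 mm above it; head block 62 wide, from x = -45 mm, 95 to 145 mm above it. A gripper upright at the carrier's front end would hit it: lean the tool back to -x by 30 to 45 degrees. The carrier can come in from the front or a side.
- calculator: Grey calculator with red keys, 140 x 85 x 20 mm, flat on the bench; origin under its centre.
- jar: Small closed jar, 56 mm across, 85 mm high, on the bench; origin under its centre.
Not all that is in view belongs to the job. What is shaped like the rest but brown or pink is not meant. Of the things that look like the carrier, the largest one is meant.

How it is judged:
By the outcome, as a careful person would: the job done as asked, in the order asked, and still so for the second after the job is handed in, with the robot touching nothing.
It also fails if it takes over 72 s, if anything falls off the work surface, if the arm or the gripper's body presses on something with over 40 N, if the wrist force passes 120 N, or if a joint passes its speed limit or range.

## Working session

There is one attempt and no reset: what is moved stays moved. The work goes in short steps, Python scripts to look and compute and a tool call to move; the robot and the scene stay as the last step left them, time stands still between calls to the robot, and variables do not carry over. Pictures are saved under pics/ and viewed, at most 13 in all, crops included, and the job is handed in when it is done.

Besides the shell and the picture viewer there is one more tool, called after "Emit:" by a JSON object that holds its "op" and its "data", one argument or row to a line. drive_tool: Moves the arm, as the interface text tells. Its arguments: {"type":"object","properties":{"increments":{"type":"array"}},"required":["increments"]}

```bash
mkdir -p pics; python3 - <<'E'
from workcell import *
import cv2,numpy as np
o=get_obs();print({k:np.round(v,3) for k,v in o.items()})
ims=[]
for n in ["scene","top"]:
    c=camera(n);ims.append(c["image"]);print(n,c["K"],c["k1"],np.round(c["view"],4).tolist())
    for q in ["carrier","rest","microscope","head","calculator","jar"]:
        for s in silhouettes(q,c):
            print(n,q,round(float(s["conf"]),2),s["bbox"],int(s["region"].sum()))
for n,i in zip("st",ims): cv2.imwrite(f"pics/{n}1.png",cv2.resize(i[:,:,::-1],(800,600)))
E
```

```text
{'clock': np.float64(0.0), 'joint_pos': array([ 1.211,  0.241,  0.004,  1.335, -0.   ,  1.571]), 'joint_vel': array([-0.   , -0.001,  0.001, -0.001, -0.   , -0.   ]), 'tau': array([ 1.0000e-03, -3.7231e+01,  2.5241e+01,  1.7000e-02,  0.0000e+00,
        0.0000e+00]), 'eef_pos': array([0.176, 0.467, 0.23 ]), 'tool_rot': array([ 0.179,  0.984, -0.001, -0.   ]), 'ft_force': array([-0.071,  0.667,  0.044]), 'ft_torque': array([0.009, 0.017, 0.033]), 'grasp_force': np.float64(0.0), 'grip_width': np.float64(0.085)}
scene [[474.59626955   0.         253.84288625]
 [  0.         474.59626955 192.96821784]
 [  0.           0.           1.        ]] -0.10538837036206734 [[0.4833, 0.8754, -0.0096, -0.1985], [0.6993, -0.3926, -0.5973, -0.3974], [-0.5267, 0.2819, -0.8019, 1.6012], [0.0, 0.0, 0.0, 1.0]]
scene carrier 0.82 [220.6, 281.7, 262.7, 310.2] 596
scene carrier 0.78 [184.9, 201.5, 221.4, 244.3] 950
scene carrier 0.68 [247.2, 204.4, 273.0, 232.1] 434
scene rest 0.89 [110.1, 252.9, 179.1, 339.6] 3598
scene rest 0.83 [88.8, 170.3, 157.4, 239.6] 2682
scene rest 0.56 [173.9, 187.0, 239.0, 261.4]
[... 337 characters left out ...]
     ]] -0.19730586058968058 [[-0.0149, -0.9999, -0.0073, -0.0733], [-0.9877, 0.0158, -0.1559, 0.5923], [0.156, 0.0049, -0.9878, 1.0227], [0.0, 0.0, 0.0, 1.0]]
top carrier 0.95 [295.6, 91.1, 329.0, 126.8] 551
top carrier 0.85 [304.1, 159.4, 331.2, 219.7] 1390
top carrier 0.59 [245.5, 159.4, 264.9, 200.8] 578
top carrier 0.44 [60.5, 50.4, 164.5, 216.6] 9208
top rest 0.83 [291.8, 149.1, 342.2, 229.9] 2398
top rest 0.75 [375.4, 108.5, 426.0, 187.5] 3556
top rest 0.65 [357.9, 220.8, 419.6, 302.3] 3734
top microscope 0.62 [56.6, 52.8, 166.1, 217.2] 9142
top head 0.66 [53.7, 50.8, 130.6, 191.4] 5515
top calculator 0.61 [180.3, 243.8, 232.8, 314.7] 2333
top jar 0.59 [198.3, 110.8, 222.3, 141.0] 623
```

View pics/s1.png

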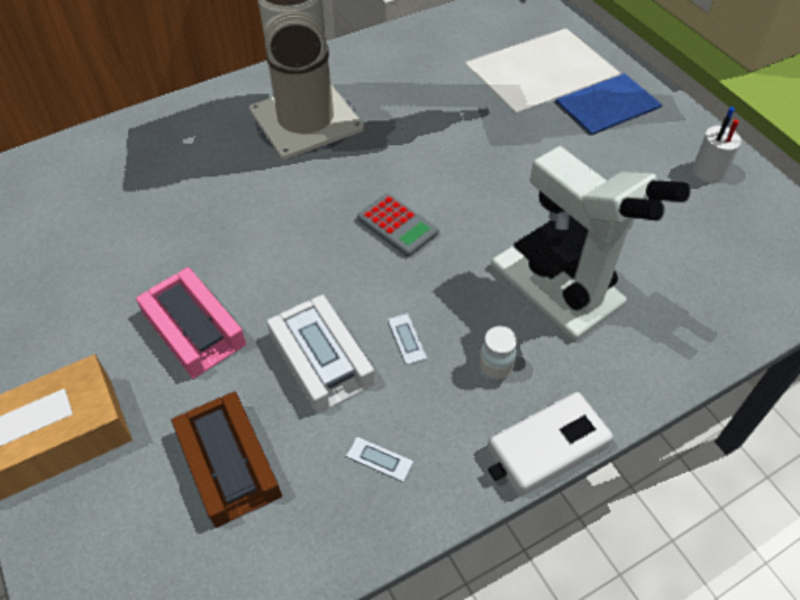

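View pics/t1.png

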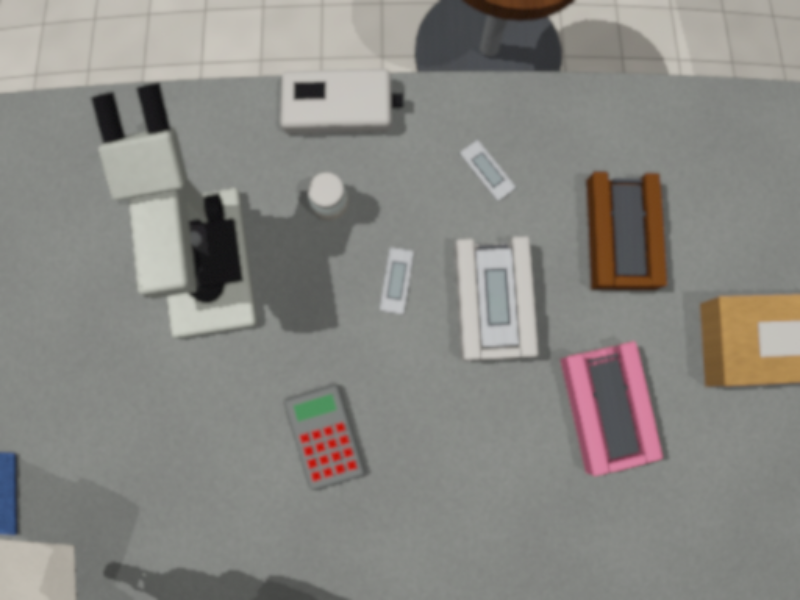

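Candidates (800x600 top view): the large plate in the white rest (497,297), a small plate (397,281), a small plate (487,170), and the brown (630,230) and pink (612,410) rests. I choose the largest, in the white rest. Next I fit poses and make crops.

```bash
cat > h.py <<'E'
import numpy as np,cv2
from scipy.optimize import minimize,least_squares
def proj(c,P):
    P=np.atleast_2d(P);V=c["view"];q=P@V[:3,:3].T+V[:3,3];s=q[:,:2]/q[:,2:]
    s=s*(1+c["k1"]*(s**2).sum(1,keepdims=True));return s@np.diag([c["K"][0,0],c["K"][1,1]])+c["K"][:2,2]
def ray(c,uv):
    d=(np.atleast_2d(uv)-c["K"][:2,2])/[c["K"][0,0],c["K"][1,1]];s=d.copy()
    for _ in range(20): s=d/(1+c["k1"]*(s**2).sum(1,keepdims=True))
    R=c["view"][:3,:3];o=-R.T@c["view"][:3,3]
    return o,np.c_[s,np.ones(len(s))]@R
def atz(c,uv,z):
    o,d=ray(c,uv);return o+d*((z-o[2])/d[:,2:])
def pose(p,L):
    L=np.asarray(L,float);c,s=np.cos(p[2]),np.sin(p[2])
    return np.c_[p[0]+c*L[:,0]-s*L[:,1],p[1]+s*L[:,0]+c*L[:,1],L[:,2]]
def box(x0,x1,y0,y1,z0,z1): return [[x,y,z] for x in(x0,x1) for y in(y0,y1) for z in(z0,z1)]
def hullmask(pts,S=4):
    m=np.zeros((384*S,512*S),np.uint8);cv2.fillConvexPoly(m,cv2.convexHull(np.round((pts+.5)*S).astype(np.int32)),1);return m
def fit(views,boxes,p0,hull=True):
    """views: (cam,region); max IoU of union of boxes"""
    T=[]
    for c,r in views:
        m=cv2.resize(r.astype(np.uint8),None,fx=4,fy=4,interpolation=cv2.INTER_NEAREST)
        if hull:
            k=np.concatenate([q[:,0] for q in cv2.findContours(m,0,2)[0] if len(q)>40]);m[:]=0;cv2.fillConvexPoly(m,cv2.convexHull(k),1)
        T.append(m)
    def cost(p):
        e=0
        for (c,_),t in zip(views,T):
            m=np.zeros_like(t)
            for b in boxes:m|=hullmask(proj(c,pose(p,b)))
            e+=1-(m&t).sum()/(m|t).sum()
        return e
    s=np.array([[0,0,0],[.02,0,0],[0,.02,0],[0,0,.15]])
    r=minimize(cost,p0,method="Nelder-Mead",options=dict(initial_simplex=np.array(p0)+s,xatol=1e-4,fatol=1e-5));return r.x,r.fun
E
python3 - <<'E'
from workcell import *
from h import *
C={n:camera(n) for n in["scene","top"]}
for n,c in C.items(): print(n,"cam at",np.round(-c["view"][:3,:3].T@c["view"][:3,3],3))
t,s=C["top"],C["scene"]
rs=[x for x in silhouettes("rest",s) if 170<x["bbox"][0]<180][0]["region"];rt=[x for x in silhouettes("rest",t) if 285<x["bbox"][0]<300][0]["region"]
B=[box(-.088,.088,-.0535,.0535,0,.048)]
for v in([(t,rt)],[(s,rs)],[(t,rt),(s,rs)]):print("rest",fit(v,B,[.58,-.215,0]))
cs=[x for x in silhouettes("carrier",s) if 180<x["bbox"][0]<190][0]["region"];ct=[x for x in silhouettes("carrier",t) if 300<x["bbox"][0]<310][0]["region"]
B=[box(-.07,.07,-.026,.026,.042,.048)]
for v in([(t,ct)],[(s,cs)],[(t,ct),(s,cs)]):print("carr",fit(v,B,[.58,-.215,0]))
def crop(c,x0,y0,w,h):return cv2.resize(c["image"][y0:y0+h,x0:x0+w,::-1],(400,300),interpolation=cv2.INTER_CUBIC)
a=np.vstack([np.hstack([crop(t,46,40,136,102*2//2+0),crop(t,90,130,100,75)]),np.hstack([crop(s,300,85,152,114),crop(s,300,140,120,90)])])
a[:300,:400]=cv2.resize(t["image"][40:220,46:206,::-1],(400,300)) if 0 else a[:300,:400]
a[300:,400:]=crop(t,270,140,120,90)
cv2.imwrite("pics/c1.png",a)
E
```

```text
scene cam at [ 1.217 -0.434  1.045]
top cam at [ 0.424 -0.088  1.102]
rest (array([ 0.57267945, -0.23500458,  0.03342717]), np.float64(0.029428736295441404))
rest (array([ 0.57225742, -0.23390172,  0.03384978]), np.float64(0.013776779753595925))
rest (array([ 0.57240793, -0.23421495,  0.03724427]), np.float64(0.04725340072496176))Traceback (most recent call last):
  File "<stdin>", line 11, in <module>
  File "h.py", line 25, in fit
    k=np.concatenate([q[:,0] for q in cv2.findContours(m,0,2)[0] if len(q)>40]);m[:]=0;cv2.fillConvexPoly(m,cv2.convexHull(k),1)
ValueError: need at least one array to concatenate
```

```bash
sed -i 's/findContours(m,0,2)/findContours(m,0,1)/' h.py
python3 - <<'E'
from workcell import *
from h import *
C={n:camera(n) for n in["scene","top"]}
t,s=C["top"],C["scene"]
cs=[x for x in silhouettes("carrier",s) if 180<x["bbox"][0]<190][0]["region"];ct=[x for x in silhouettes("carrier",t) if 300<x["bbox"][0]<310][0]["region"]
B=[box(-.07,.07,-.026,.026,.042,.048)]
for v in([(t,ct)],[(s,cs)],[(t,ct),(s,cs)]):print("carr",fit(v,B,[.58,-.215,0]))
def crop(c,x0,y0,w,h):return cv2.resize(c["image"][y0:y0+h,x0:x0+w,::-1],(400,300),interpolation=cv2.INTER_CUBIC)
a=np.vstack([np.hstack([crop(t,50,40,128,96),crop(t,80,110,120,114*0+90+15*0)]),np.hstack([crop(s,300,85,160,120),crop(t,270,140,120,90)])])
cv2.imwrite("pics/c1.png",a)
E
```

```text
carr (array([ 0.57225691, -0.2358341 ,  0.03260654]), np.float64(0.07879656160458448))
carr (array([ 0.57075993, -0.23604886,  0.01795555]), np.float64(0.06285883397454872))
carr (array([ 0.57154235, -0.23578   ,  0.02717139]), np.float64(0.14470328971019708))
```

View pics/c1.png

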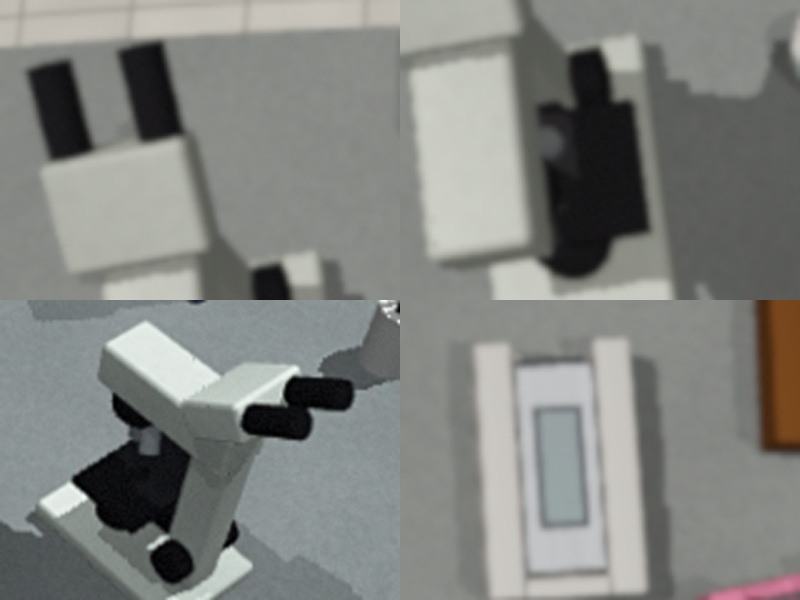

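The crop confirms the large plate with slide in the white rest (lower right quadrant, about 565,465). The microscope's stage corners show at (632,100) and (648,235) and the foot corners are clear. Next I fit its pose.

```bash
python3 - <<'E'
from workcell import *
from h import *
t,s=camera("top"),camera("scene")
L=np.array([[130,-70,115],[40,-70,115],[-10,-65,24],[205,-65,24],[-10,65,24],[-10,-65,24],[40,-70,115],[205,-65,0],[205,65,24]])/1e3
uv=np.array([[149.6,140],[154.4,180.5],[163.3,206.9],[151.4,121.1],[111.5,214.5],[316,168.2],[330,157],[370,214],[400,190.5]])-.3
cam=[t]*5+[s]*4
def res(p):return np.array([proj(c,pose(p,[l]))[0]-u for c,l,u in zip(cam,L,uv)])
r=least_squares(lambda p:res(p).ravel(),[.5,.2,0],loss="soft_l1");print(r.x);print(np.round(res(r.x),1).tolist())
p=r.x
print("mark",pose(p,[[.06,0,.115]]))
# silhouette check: foot+stage+limb+headblock, per view
for n,c in(("top",t),("scene",s)):
  m=silhouettes("microscope",c)[0]["region"]
  img=c["image"][:,:,::-1].copy()
  big=cv2.resize(img,None,fx=4,fy=4,interpolation=cv2.INTER_CUBIC)
  for b,col in((box(-.01,.205,-.065,.065,0,.024),(0,0,255)),(box(.04,.13,-.07,.07,.103,.115),(0,255,0)),(box(.015,.14,-.031,.031,.21,.26),(255,0,0)),(box(.14,.185,-.02,.02,.024,.2),(0,200,255))):
    q=((proj(c,pose(p,b))+.5)*4).astype(int)
    for i in range(8):
      for j in(1,2,4):
        if not i&j:cv2.line(big,tuple(map(int,q[i])),tuple(map(int,q[i|j])),col,1)
  x,y=(200,190) if n=="top" else (1200,340)
  cv2.imwrite(f"pics/f_{n}.png",big[y:y+750,x:x+600])
a=[cv2.resize(cv2.imread(f"pics/f_{n}.png"),(400,500)) for n in("top","scene")];cv2.imwrite("pics/f.png",np.hstack(a))
E
```

```text
[0.54192064 0.18381815 0.15812867]
[[-0.6, -1.2], [0.2, -1.4], [0.3, 0.1], [-0.2, -2.4], [-2.0, 1.9], [-2.5, -3.0], [-1.8, -1.9], [-2.7, 6.0], [2.1, -0.3]]
mark [[0.60117206 0.19326638 0.115     ]]Traceback (most recent call last):
  File "<stdin>", line 13, in <module>
IndexError: list index out of range
```

```bash
cat > ov.py <<'E'
from h import *
BX=((box(-.01,.205,-.065,.065,0,.024),(0,0,255)),(box(.04,.13,-.07,.07,.103,.115),(0,255,0)),(box(.015,.14,-.031,.031,.21,.26),(255,0,0)),(box(.14,.185,-.02,.02,.024,.2),(0,200,255)))
def overlay(c,p,x,y,w,h,boxes=BX,k=4):
  big=cv2.resize(c["image"][:,:,::-1],None,fx=k,fy=k,interpolation=cv2.INTER_CUBIC)
  for b,col in boxes:
    q=((proj(c,pose(p,b))+.5)*k).astype(int)
    for i in range(8):
      for j in(1,2,4):
        if not i&j:cv2.line(big,tuple(map(int,q[i])),tuple(map(int,q[i|j])),col,1)
  return big[y*k:(y+h)*k,x*k:(x+w)*k]
E
python3 - <<'E'
from workcell import *
from ov import *
t,s=camera("top"),camera("scene")
L=np.array([[130,-70,115],[40,-70,115],[-10,-65,24],[205,-65,24],[-10,65,24]])/1e3
uv=np.array([[149.6,140],[154.4,180.5],[163.3,206.9],[151.4,121.1],[111.5,214.5]])-.3
def res(p):return proj(t,pose(p,L))-uv
r=least_squares(lambda p:res(p).ravel(),[.5,.2,0],loss="soft_l1");p=r.x;print(p);print(np.round(res(p),1).tolist())
cv2.imwrite("pics/f.png",np.hstack([overlay(t,p,85,95,95,130),overlay(s,p,305,90,105,130)]))
E
```

```text
[0.54037686 0.18376736 0.15154363]
[[-0.2, -0.4], [0.4, -0.5], [0.3, 1.0], [0.4, -1.7], [-2.1, 2.4]]
```

View pics/f.png

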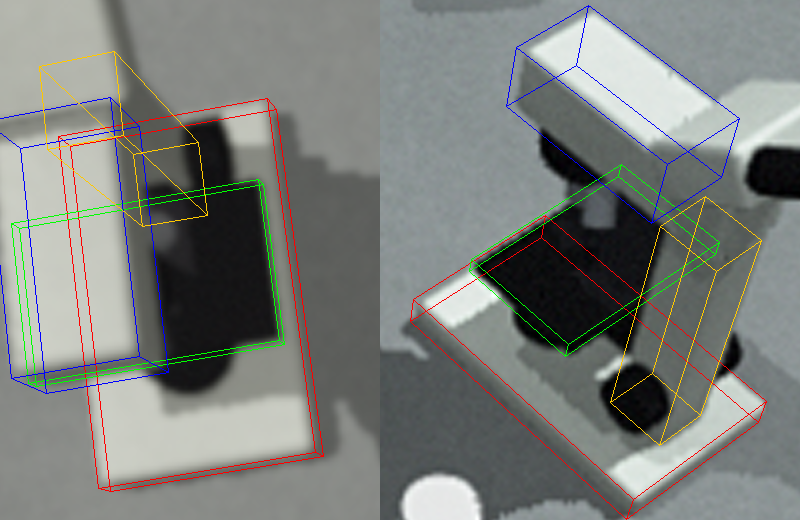

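The model overlay lies on the foot and stage edges in both views, with the stage corner at (280,345) in the left panel. The fits give the rest at (0.572,-0.235, yaw 0.033) and the stage mark at about (0.600,0.193, yaw 0.15). Next I move to the press spot with the fingers shut.

Emit:
{"op": "drive_tool", "data": {
  "increments": [
    [[19,-29,0],[0,0,1],0],
    [[19,-29,0],[0,0,1],0],
    [[19,-29,0],[0,0,1],0],
    [[19,-29,0],[0,0,1],0],
    [[19,-29,0],[0,0,1],0],
    [[19,-29,0],[0,0,1],0],
    [[19,-29,0],[0,0,1],0],
    [[19,-29,0],[0,0,1],0]
  ]
}}

```text
clock: 2.17
eef_pos: [0.3287, 0.2346, 0.2316]
tool_rot: [0.109, 0.994, 0.0, 0.0]
ft_force: [0.5, 0.3, 0.5]
grip_width: 0.0002
grasp_force: 0.0
```

Emit:
{"op": "drive_tool", "data": {
  "increments": [
    [[19,-29,0],[0,0,1],0],
    [[19,-29,0],[0,0,1],0],
    [[19,-29,0],[0,0,1],0],
    [[19,-29,0],[0,0,1],0],
    [[19,-29,0],[0,0,1],0],
    [[19,-29,0],[0,0,1],0],
    [[19,-29,0],[0,0,1],0],
    [[19,-29,0],[0,0,1],0]
  ]
}}

```text
clock: 2.83
eef_pos: [0.4807, 0.0023, 0.2315]
tool_rot: [0.04, 0.999, 0.0, 0.0]
ft_force: [0.1, -0.5, 0.2]
grip_width: 0.0003
grasp_force: 0.0
```

Emit:
{"op": "drive_tool", "data": {
  "increments": [
    [[19,-29,0],[0,0,1],0],
    [[19,-29,-10],[0,0,1],0],
    [[19,-29,-20],[0,0,1],0],
    [[19,-29,-20],[0,0,1],0],
    [[19,-29,-20],[0,0,1],0],
    [[19,-29,-20],[0,0,1],0],
    [[19,-29,-20],[0,0,0.5],0],
    [[19,-29,-10],[0,0,0],0]
  ]
}}

```text
clock: 3.5
eef_pos: [0.6312, -0.229, 0.1078]
tool_rot: [-0.017, 1.0, 0.001, -0.002]
ft_force: [0.1, 0.8, 0.2]
grip_width: 0.0003
grasp_force: 0.0
```

```bash
python3 - <<'E'
from workcell import *
from ov import *
from scipy.spatial.transform import Rotation as R
o=get_obs();print({k:np.round(o[k],4) for k in("clock","joint_pos","eef_pos","tool_rot","ft_force","grip_width")});print(np.round(R.from_quat(o["tool_rot"]).as_matrix(),3))
p=[.5723,-.235,.033]
t=camera("top");w=camera("wrist")
bx=((box(-.088,.088,-.0535,.0535,0,.048),(0,0,255)),(box(-.07,.07,-.026,.026,.042,.048),(0,255,0)))
print("press",pose(p,[[.064,0,.048]]))
cv2.imwrite("pics/p.png",np.hstack([overlay(t,p,280,130,80,110,bx),overlay(w,p,0,0,512,384,bx,1)[:,:480] if 0 else cv2.resize(overlay(w,p,0,0,512,384,bx,1),(480,440))]))
E
```

```text
{'clock': np.float64(3.5), 'joint_pos': array([-3.4810e-01,  6.5490e-01,  3.2500e-01,  1.2454e+00,  1.0000e-04,
       -3.8110e-01]), 'eef_pos': array([ 0.6312, -0.229 ,  0.1078]), 'tool_rot': array([-1.650e-02,  9.999e-01,  8.000e-04, -2.100e-03]), 'ft_force': array([0.0836, 0.8137, 0.1732]), 'grip_width': np.float64(0.0003)}
[[-0.999 -0.033 -0.004]
 [-0.033  0.999  0.002]
 [ 0.004  0.002 -1.   ]]
press [[ 0.63626516 -0.23288838  0.048     ]]
```

View pics/p.png

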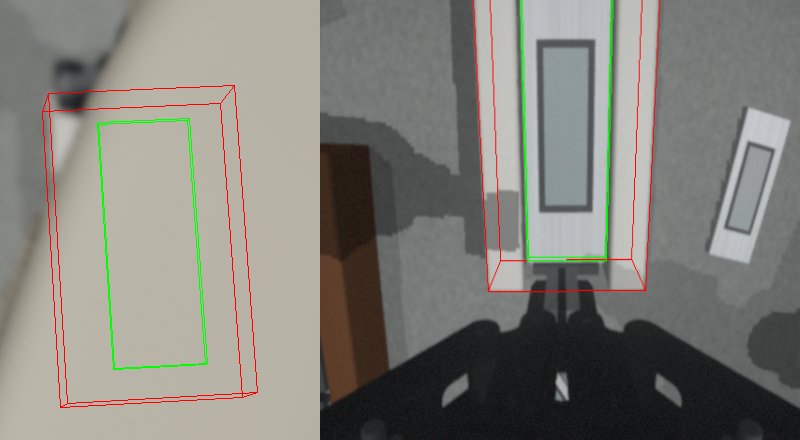

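The wrist view shows the model outlines lying on the rest and the carrier, with its far end at (565,260) just ahead of the fingertips. The pose is confirmed, so I press.

Emit:
{"op": "drive_tool", "data": {
  "increments": [
    [[2,-2,-20],[0,0,0],0],
    [[2,-2,-20],[0,0,0],0],
    [[0,0,-10],[0,0,0],0],
    [[0,0,-5],[0,0,0],0],
    [[0,0,-3],[0,0,0],0],
    [[0,0,-3],[0,0,0],0],
    [[0,0,-3],[0,0,0],0],
    [[0,0,-3],[0,0,0],0]
  ]
}}

```text
clock: 4.27
eef_pos: [0.6374, -0.232, 0.0463]
tool_rot: [-0.017, 1.0, -0.0, 0.002]
ft_force: [0.0, 0.9, 7.4]
grip_width: -0.0001
grasp_force: 3.3
```

Emit:
{"op": "drive_tool", "data": {
  "increments": [
    [[0,0,-3],[0,0,0],0],
    [[0,0,-3],[0,0,0],0],
    [[0,0,-2],[0,0,0],0],
    [[0,0,-2],[0,0,0],0]
  ]
}}

```text
clock: 4.6
eef_pos: [0.6385, -0.232, 0.0373]
tool_rot: [-0.017, 1.0, -0.0, 0.003]
ft_force: [0.6, 1.4, 7.1]
grip_width: 0.0001
grasp_force: 3.1
```

Emit:
{"op": "drive_tool", "data": {
  "increments": [
    [[-0.5,0,-2],[0,0,0],0],
    [[-0.5,0,-2],[0,0,0],0],
    [[0,0,-2],[0,0,0],0],
    [[0,0,-2],[0,0,0],0],
    [[0,0,0],[0,0,0],0]
  ]
}}

```text
clock: 5.02
eef_pos: [0.6373, -0.2321, 0.0288]
tool_rot: [-0.017, 1.0, -0.001, 0.003]
ft_force: [1.3, 1.1, 3.6]
grip_width: -0.0002
grasp_force: 2.2
```

Emit:
{"op": "drive_tool", "data": {
  "increments": [
    [[0,0,-2],[0,0,0],0],
    [[0,0,-2],[0,0,0],0],
    [[0,0,0],[0,0,0],0]
  ]
}}

```text
clock: 5.27
eef_pos: [0.6385, -0.2326, 0.0264]
tool_rot: [-0.017, 1.0, -0.001, 0.004]
ft_force: [1.6, 1.0, 8.6]
grip_width: -0.0
grasp_force: 4.2
```

Emit:
{"op": "drive_tool", "data": {
  "increments": [
    [[-0.5,0,-2],[0,0,0],0],
    [[0,0,-2],[0,0,0],0],
    [[0,0,0],[0,0,0],0]
  ]
}}

```text
clock: 5.52
eef_pos: [0.6401, -0.2329, 0.0249]
tool_rot: [-0.017, 1.0, -0.002, 0.007]
ft_force: [2.0, 2.3, 17.1]
grip_width: 0.0
grasp_force: 7.3
```

Emit:
{"op": "drive_tool", "data": {
  "increments": [
    [[0,0,-2],[0,0,0],0],
    [[0,0,-1],[0,0,0],0],
    [[0,0,0],[0,0,0],0]
  ]
}}

```text
clock: 5.77
eef_pos: [0.6413, -0.2333, 0.024]
tool_rot: [-0.017, 1.0, -0.002, 0.008]
ft_force: [2.4, 2.9, 22.2]
grip_width: 0.0
grasp_force: 9.4
```

Force has jumped to 22 N, so the stop is reached at full tilt. I retreat upward.

Emit:
{"op": "drive_tool", "data": {
  "increments": [
    [[0,0,15],[0,0,0],0],
    [[0,0,35],[0,0,0],0],
    [[0,0,40],[0,0,0],0],
    [[0,0,40],[0,0,0],0.5],
    [[-20,0,30],[0,0,0],1],
    [[-25,-1,10],[0,0,0],1],
    [[-25,-1,0],[0,0,0],1],
    [[0,0,0],[0,0,0],1]
  ]
}}

```text
clock: 6.43
eef_pos: [0.5603, -0.2341, 0.1869]
tool_rot: [-0.016, 1.0, -0.0, -0.001]
ft_force: [-0.7, 0.5, -0.4]
grip_width: 0.0608
grasp_force: 0.0
```

```bash
cat > tilt.py <<'E'
from h import *
def tipped(p,th,x0=-.07,x1=.07):
    """carrier corner points in world when rocker at th"""
    L=np.array(box(x0,x1,-.026,.026,.042,.048));d=L-[.025,0,.038];c,s=np.cos(th),np.sin(th)
    q=np.c_[d[:,0]*c+d[:,2]*s,d[:,1],-d[:,0]*s+d[:,2]*c]+[.025,0,.038]
    return q
E
python3 - <<'E'
from workcell import *
from ov import *
from tilt import *
o=get_obs();print({k:np.round(o[k],4) for k in("clock","joint_pos","eef_pos","tool_rot","ft_force","grip_width")})
p=[.5723,-.235,.033]
w=camera("wrist");s=camera("scene")
bx=((tipped(p,.65),(0,0,255)),(tipped(p,.6),(0,255,0)))
cv2.imwrite("pics/p2.png",np.hstack([overlay(s,p,160,160,80,110,bx),cv2.resize(overlay(w,p,0,0,512,384,bx,1),(480,440))]))
E
```

```text
{'clock': np.float64(6.4333), 'joint_pos': array([-3.9520e-01,  4.7650e-01,  2.3140e-01,  1.3274e+00, -1.1000e-03,
       -4.2630e-01]), 'eef_pos': array([ 0.5603, -0.2341,  0.1869]), 'tool_rot': array([-1.560e-02,  9.999e-01, -2.000e-04, -1.000e-03]), 'ft_force': array([-0.7033,  0.5126, -0.3675]), 'grip_width': np.float64(0.0608)}
```

View pics/p2.png

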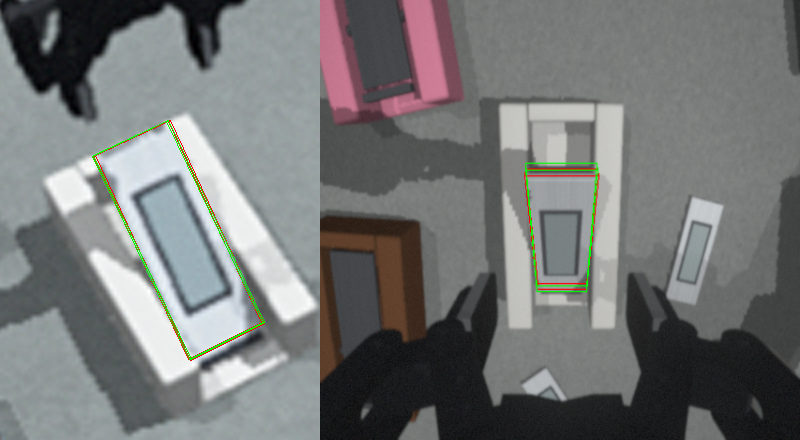

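The tilted model outline matches in both views: the near end is up at (560,172) in the wrist view and the far end is down in the channel. Now the grasp.

Emit:
{"op": "drive_tool", "data": {
  "increments": [
    [[-11,-1,-20],[0,0,0],1],
    [[-11,-1,-30],[0,0,0],1],
    [[0,0,-30],[0,0,0],1],
    [[0,0,-27],[0,0,0],1],
    [[0,0,-10],[0,0,0],1],
    [[0,0,0],[0,0,0],1],
    [[0,0,0],[0,0,0],1]
  ]
}}

```text
clock: 7.12
eef_pos: [0.5433, -0.236, 0.0682]
tool_rot: [-0.017, 1.0, 0.0, -0.0]
ft_force: [0.3, -0.7, 0.6]
grip_width: 0.0854
grasp_force: 0.0
```

Emit:
{"op": "drive_tool", "data": {
  "increments": [
    [[0,0,0],[0,0,0],0],
    [[0,0,0],[0,0,0],0],
    [[0,0,0],[0,0,0],0],
    [[0,0,0],[0,0,0],0],
    [[0,0,0],[0,0,0],0],
    [[0,0,0],[0,0,0],0],
    [[0,0,0],[0,0,0],0],
    [[0,0,0],[0,0,0],0]
  ]
}}

```text
clock: 7.78
eef_pos: [0.5436, -0.2365, 0.07]
tool_rot: [-0.016, 1.0, -0.001, 0.001]
ft_force: [-1.1, 0.5, 6.5]
grip_width: 0.0507
grasp_force: 61.7
```

Emit:
{"op": "drive_tool", "data": {
  "increments": [
    [[0,0,4],[0,0,0],0],
    [[0,0,8],[0,0,0],0],
    [[0,0,15],[0,0,0],0],
    [[0,0,20],[0,0,0],0],
    [[0,0,25],[0,0,0],0],
    [[0,0,30],[0,0,0],0],
    [[0,0,25],[0,0,0],0],
    [[0,0,20],[0,0,0],0]
  ]
}}

```text
clock: 8.45
eef_pos: [0.5426, -0.2361, 0.2179]
tool_rot: [-0.016, 1.0, -0.0, 0.001]
ft_force: [0.0, -0.5, -0.4]
grip_width: 0.0507
grasp_force: 62.5
```

```bash
cat > hold.py <<'E'
from h import *
from tilt import tipped
from scipy.spatial.transform import Rotation as R
# carrier pose when grasped: rest p, tilt .65, TCP at grasp
p=[.5723,-.235,.033]
def carrier0(p=p,th=.65):
    c,s=np.cos(th),np.sin(th);d=np.array([-.025,0,.004])
    o=np.array([d[0]*c+d[2]*s,0,-d[0]*s+d[2]*c])+[.025,0,.038]
    T=np.eye(4);T[:3,3]=pose(p,[o])[0];T[:3,:3]=(R.from_euler("z",p[2])*R.from_euler("y",th)).as_matrix();return T
def tcp(pos,q):
    T=np.eye(4);T[:3,:3]=R.from_quat(q).as_matrix();T[:3,3]=pos;return T
G=tcp([.5436,-.2365,.07],[-.016,1,-.001,.001])
TC=np.linalg.inv(G)@carrier0()   # carrier in TCP frame
CB=np.array(box(-.07,.07,-.026,.026,0,.006))
def pts(T,L=CB):return np.asarray(L)@T[:3,:3].T+T[:3,3]
def draw(c,sets,x,y,w,h,k):
  big=cv2.resize(c["image"][:,:,::-1],None,fx=k,fy=k,interpolation=cv2.INTER_CUBIC)
  for P,col in sets:
    q=((proj(c,P)+.5)*k).astype(int)
    for i in range(8):
      for j in(1,2,4):
        if not i&j:cv2.line(big,tuple(map(int,q[i])),tuple(map(int,q[i|j])),col,1)
  return big[int(y*k):int((y+h)*k),int(x*k):int((x+w)*k)]
E
python3 - <<'E'
from workcell import *
from hold import *
o=get_obs();print({k:np.round(o[k],4) for k in("clock","joint_pos","eef_pos","tool_rot","ft_force","grip_width","grasp_force")})
T=tcp(o["eef_pos"],o["tool_rot"])@TC;print(np.round(T,3),np.round(TC,4))
w=camera("wrist");s=camera("scene");se=[(pts(T),(0,0,255))]
for n,c in(("w",w),("s",s)):
    for x in silhouettes("carrier",c):print(n,round(float(x["conf"]),2),x["bbox"])
    q=proj(c,pts(T));print(n,"pred",q.min(0),q.max(0))
cv2.imwrite("pics/p3.png",np.hstack([draw(s,se,140,130,80,110,4),cv2.resize(draw(w,se,0,0,512,384,1),(480,440))]))
E
```

```text
{'clock': np.float64(8.45), 'joint_pos': array([-4.1040e-01,  4.2930e-01,  2.3830e-01,  1.3782e+00, -2.0000e-04,
       -4.4320e-01]), 'eef_pos': array([ 0.5426, -0.2361,  0.2179]), 'tool_rot': array([-1.640e-02,  9.999e-01, -4.000e-04,  7.000e-04]), 'ft_force': array([ 0.0343, -0.5031, -0.4385]), 'grip_width': np.float64(0.0507), 'grasp_force': np.float64(62.4829)}
[[ 0.795 -0.034  0.605  0.579]
 [ 0.028  0.999  0.02  -0.234]
 [-0.606  0.001  0.796  0.204]
 [ 0.     0.     0.     1.   ]] [[-7.949e-01  1.000e-03 -6.068e-01 -3.620e-02]
 [ 2.000e-03  1.000e+00 -1.000e-03  6.000e-04]
 [ 6.067e-01 -2.000e-03 -7.949e-01  1.380e-02]
 [ 0.000e+00  0.000e+00  0.000e+00  1.000e+00]]
w 0.74 [357.1, 183.3, 416.7, 269.3]
w 0.62 [185.7, 241.7, 329.9, 349.9]
w pred [188.28841055 238.11935877] [336.96057238 347.83687962]
s 0.75 [182.1, 156.3, 219.9, 216.9]
s 0.75 [220.5, 280.5, 264.9, 312.5]
s 0.62 [247.7, 201.2, 273.1, 231.5]
s 0.28 [227.3, 125.0, 279.3, 163.0]
s pred [174.31967904 149.6531957 ] [221.73480218 216.00175611]
```

View pics/p3.png

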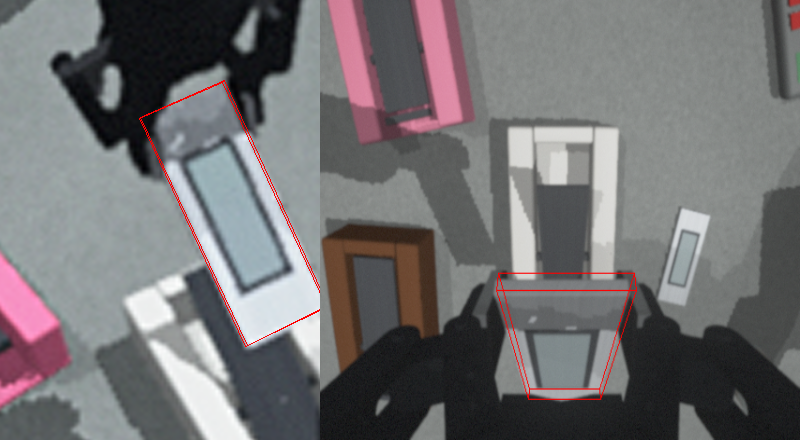

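The carrier is held firmly and matches the predicted outline, with its near end at (565,275) in the wrist view and the rest below it empty. Next I level it (37° lean back) while moving in front of the microscope.

Emit:
{"op": "drive_tool", "data": {
  "increments": [
    [[-11,24,0],[0.15,-4.65,0],0],
    [[-11,24,0],[0.15,-4.65,0],0],
    [[-11,24,0],[0.15,-4.65,0],0],
    [[-11,24,0],[0.15,-4.65,0],0],
    [[-11,24,0],[0.15,-4.65,0],0],
    [[-11,24,0],[0.15,-4.65,0],0],
    [[-11,24,0],[0.15,-4.65,0],0],
    [[-11,24,0],[0.15,-4.65,0],0]
  ]
}}

```text
clock: 9.32
eef_pos: [0.4519, -0.043, 0.2126]
tool_rot: [-0.015, 0.948, 0.006, 0.319]
ft_force: [0.2, 0.9, -1.3]
grip_width: 0.0503
grasp_force: 62.8
```

Emit:
{"op": "drive_tool", "data": {
  "increments": [
    [[-11,25,0],[0,0,0.85],0],
    [[-11,25,0],[0,0,0.85],0],
    [[-11,25,0],[0,0,0.85],0],
    [[-11,25,0],[0,0,0.85],0],
    [[-11,25,0],[0,0,0.85],0],
    [[-11,25,0],[0,0,0.85],0],
    [[-11,25,0],[0,0,0.85],0],
    [[-11,25,0],[0,0,0.85],0]
  ]
}}

```text
clock: 9.98
eef_pos: [0.3642, 0.1559, 0.2128]
tool_rot: [-0.072, 0.946, 0.023, 0.317]
ft_force: [1.1, -0.0, -1.2]
grip_width: 0.0505
grasp_force: 62.8
```

Emit:
{"op": "drive_tool", "data": {
  "increments": [
    [[0,0,0],[0,0,0],0],
    [[0,0,0],[0,0,0],0]
  ]
}}

```text
clock: 10.15
eef_pos: [0.3644, 0.157, 0.213]
tool_rot: [-0.075, 0.945, 0.024, 0.316]
ft_force: [0.3, -0.2, -1.6]
grip_width: 0.0503
grasp_force: 62.9
```

```bash
python3 - <<'E'
from workcell import *
from hold import *
from ov import BX
o=get_obs();print({k:np.round(o[k],4) for k in("clock","joint_pos","eef_pos","tool_rot","ft_force","grip_width","grasp_force")})
T=tcp(o["eef_pos"],o["tool_rot"])@TC;print(np.round(T,3))
pm=[.5404,.1838,.1515]
w=camera("wrist");t=camera("top");s=camera("scene")
np.savez("v1.npz",**{n+k:c[k] for n,c in(("w",w),("t",t),("s",s)) for k in("image","K","k1","view")})
se=[(pts(T),(255,0,255))]+[(pose(pm,b),c) for b,c in BX]
cv2.imwrite("pics/p4.png",np.hstack([draw(t,se[:1],85,90,100,150,4),draw(w,se,0,0,512,384,1.5625)[:,:400] if 0 else cv2.resize(draw(w,se,0,0,512,384,1),(400,300)).repeat(2,0)[:600] if 0 else np.vstack([cv2.resize(draw(w,se,0,0,512,384,1),(400,300)),cv2.resize(draw(s,se[:1],240,90,200,150,4),(400,300))])]))
for n,c in(("t",t),("s",s),("w",w)):
    q=proj(c,pts(T));print(n,"pred",q.min(0),q.max(0),[(round(float(x["conf"]),2),x["bbox"]) for x in silhouettes("carrier",c)])
E
```

```text
{'clock': np.float64(10.15), 'joint_pos': array([ 0.6115, -0.3978, -0.8284,  0.546 , -0.269 ,  0.3707]), 'eef_pos': array([0.3644, 0.157 , 0.213 ]), 'tool_rot': array([-0.0748,  0.9454,  0.0238,  0.3163]), 'ft_force': array([ 0.3255, -0.2443, -1.6259]), 'grip_width': np.float64(0.0503), 'grasp_force': np.float64(62.8558)}
[[ 0.987 -0.158  0.006  0.401]
 [ 0.158  0.987  0.002  0.163]
 [-0.006 -0.001  1.     0.224]
 [ 0.     0.     0.     1.   ]]
t pred [ 99.85580368 231.34545213] [138.24491864 310.14306174] [(0.8, [293.2, 92.1, 329.6, 122.3]), (0.69, [245.2, 161.2, 265.0, 199.5])]
s pred [280.58937695  56.59139366] [330.41838947  92.95300814] [(0.93, [289.1, 59.2, 329.1, 93.1]), (0.69, [219.8, 281.8, 263.5, 308.6]), (0.56, [340.0, 96.6, 444.1, 153.6]), (0.55, [172.5, 186.1, 238.2, 263.8])]
w pred [188.06471568 236.52057371] [336.49135395 346.9047688 ] [(0.85, [186.1, 241.8, 329.8, 349.7]), (0.81, [24.4, 153.1, 62.4, 202.7]), (0.77, [0.7, 233.8, 25.1, 251.8])]
```

View pics/p4.png

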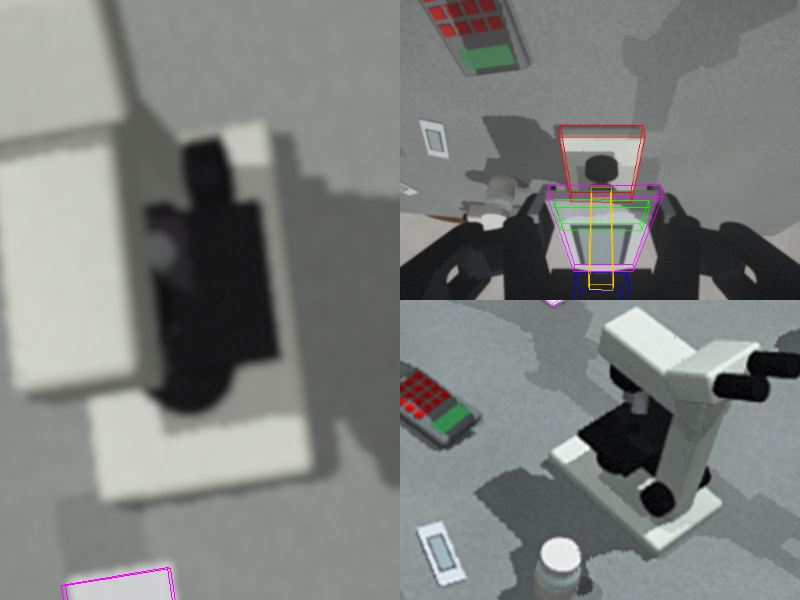

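The wrist view shows the foot's front edge (about 563–642,135) on the model edge. The held carrier's front end appears in the top view at (68,578)–(177,562), about 2 mm off the prediction. I refine both poses with edge alignment.

```bash
cat > edge.py <<'E'
from hold import *
from scipy.ndimage import map_coordinates,gaussian_filter
d=np.load("v1.npz") if __import__("os").path.exists("v1.npz") else None
def cam(n):return {k:d[n+k] for k in("image","K","k1","view")}
def gm(c,s=1.0):
    g=cv2.cvtColor(c["image"],cv2.COLOR_RGB2GRAY).astype(float);g=gaussian_filter(g,s);return np.hypot(*np.gradient(g))
def score(c,g,segs):
    P=np.concatenate([np.linspace(a,b,40) for a,b in segs]);q=proj(c,P)
    return map_coordinates(g,[q[:,1],q[:,0]],order=1,mode="nearest").mean()
def refine(views,p0,step=(.006,.006,.04)):
    """views: (cam,local->world segs fn)"""
    p=np.array(p0,float)
    for s in(2.5,1.2):
        G=[gm(c,s) for c,_ in views]
        f=lambda x:-sum(score(c,g,fn(x))/g.max() for (c,fn),g in zip(views,G))
        S=np.vstack([p]+[p+np.eye(3)[i]*step[i] for i in range(3)])
        p=minimize(f,p,method="Nelder-Mead",options=dict(initial_simplex=S,xatol=1e-5,fatol=1e-7)).x
    return p
def M(segs):
    A=np.array(segs,float)/1e3
    return lambda x:[pose(x,a) for a in A]
TOPM=M([[[-10,-65,24],[205,-65,24]],[[-10,-65,24],[-10,40,24]],[[40,-70,115],[130,-70,115]],[[40,-70,115],[40,-40,115]],[[205,-65,24],[205,-45,24]]])
SCM=M([[[-10,-65,0],[205,-65,0]],[[205,-65,24],[205,40,24]],[[205,-65,0],[205,40,0]],[[-10,-65,24],[-10,-35,24]],[[40,-70,115],[40,-30,115]],[[-10,-65,24],[140,-65,24]]])
E
python3 - <<'E'
from edge import *
t,s=cam("t"),cam("s");pm=[.5404,.1838,.1515]
mk=lambda p:np.round(pose(p,[[.06,0,.115]])[0,:2],4)
for n,v in(("top",[(t,TOPM)]),("scene",[(s,SCM)]),("both",[(t,TOPM),(s,SCM)])):
    p=refine(v,pm);print(n,p.round(4),"mark",mk(p))
# carrier at z .224..0.230 : pose(x,y,yaw), level
zt=230;zb=224
C=lambda segs:M(segs)
CT=M([[[70,-26,zt],[70,26,zt]],[[20,-26,zt],[70,-26,zt]],[[20,26,zt],[70,26,zt]]])
CS=M([[[70,-26,zt],[70,26,zt]],[[-20,-26,zt],[70,-26,zt]],[[-20,26,zt],[70,26,zt]]])
for n,v in(("top",[(t,CT)]),("scene",[(s,CS)]),("both",[(t,CT),(s,CS)])):
    p=refine(v,[.401,.163,.158],(.004,.004,.03));print("carr",n,p.round(4))
E
```

```text
top [0.5416 0.1845 0.1445] mark [0.601  0.1932]
scene [0.5418 0.1975 0.1677] mark [0.601  0.2075]
both [0.5429 0.1845 0.1476] mark [0.6022 0.1933]
carr top [0.4039 0.1613 0.153 ]
carr scene [0.4054 0.1619 0.1432]
carr both [0.4044 0.1617 0.1464]
```

Emit:
{"op": "drive_tool", "data": {
  "increments": [
    [[10,1.6,-12],[0,0,0],0],
    [[10,1.6,-12],[0,0,0],0],
    [[10,1.6,-12],[0,0,0],0],
    [[10,1.6,-12],[0,0,0],0],
    [[10,1.6,-12],[0,0,0],0],
    [[10,1.6,-12],[0,0,0],0],
    [[10,1.6,-12],[0,0,0],0],
    [[10,1.6,-10],[0,0,0],0]
  ]
}}

```text
clock: 11.12
eef_pos: [0.4473, 0.1672, 0.1203]
tool_rot: [-0.07, 0.945, 0.023, 0.318]
ft_force: [-0.3, 0.4, -1.4]
grip_width: 0.0504
grasp_force: 62.9
```

Emit:
{"op": "drive_tool", "data": {
  "increments": [
    [[0,0,0],[0,0,0],0],
    [[0,0,0],[0,0,0],0],
    [[0,0,0],[0,0,0],0]
  ]
}}

```text
clock: 11.37
eef_pos: [0.4465, 0.1679, 0.1214]
tool_rot: [-0.071, 0.945, 0.024, 0.318]
ft_force: [0.0, 0.3, -0.2]
grip_width: 0.0506
grasp_force: 62.8
```

```bash
python3 - <<'E'
from workcell import *
import numpy as np
c={n[0]:camera(n) for n in("wrist","top","scene")}
np.savez("v1.npz",**{n+k:x[k] for n,x in c.items() for k in("image","K","k1","view")})
o=get_obs();print({k:np.round(o[k],4) for k in("clock","joint_pos","eef_pos","ft_force","grasp_force")})
from edge import *
T=tcp(o["eef_pos"],o["tool_rot"])@TC;print(np.round(T,3))
t,s=cam("t"),cam("s");z=T[2,3]*1e3;zt=z+6
x0=[T[0,3]+.0034,T[1,3]-.0013,np.arctan2(T[1,0],T[0,0])-.009];print("pred",np.round(x0,4))
CT=M([[[70,-26,zt],[70,26,zt]],[[-20,-26,zt],[70,-26,zt]],[[-20,26,zt],[70,26,zt]]])
for n,v in(("top",[(t,CT)]),("scene",[(s,CT)]),("both",[(t,CT),(s,CT)])):
    p=refine(v,x0,(.004,.004,.03));print("carr",n,p.round(4))
# height check in scene: fit with z free via several z
for dz in(-6,-3,0,3,6):
    zz=zt+dz;F=M([[[70,-26,zz],[70,26,zz]],[[-20,-26,zz],[70,-26,zz]],[[-20,26,zz],[70,26,zz]]])
    p=refine([(t,F),(s,F)],x0,(.004,.004,.03));print(dz,p.round(4),score(t,gm(t),F(p)).round(2),score(s,gm(s),F(p)).round(2))
E
```

```text
{'clock': np.float64(11.5167), 'joint_pos': array([ 0.4893, -0.0507, -0.8956,  0.1027, -0.2023,  0.2728]), 'eef_pos': array([0.4467, 0.1687, 0.1222]), 'ft_force': array([ 0.5332,  0.0965, -1.0541]), 'grasp_force': np.float64(62.848)}
[[ 0.988 -0.153  0.001  0.483]
 [ 0.153  0.988 -0.001  0.175]
 [-0.001  0.001  1.     0.133]
 [ 0.     0.     0.     1.   ]]
pred [0.4867 0.1736 0.1442]
carr top [ 0.4902  0.1741 -0.2242]
carr scene [0.4843 0.1742 0.1533]
carr both [0.4858 0.1738 0.173 ]
-6 [0.4838 0.1757 0.2246] 12.4 28.11
-3 [0.4849 0.175  0.1905] 13.64 31.23
0 [0.4858 0.1738 0.173 ] 14.47 33.01
3 [0.4864 0.1724 0.1498] 14.61 33.18
6 [0.4875 0.1711 0.1228] 14.39 32.16
```

Emit:
{"op": "drive_tool", "data": {
  "increments": [
    [[8,1.4,-3],[0,0,0],0],
    [[10,1.7,0],[0,0,0],0],
    [[10,1.7,0],[0,0,0],0],
    [[10,1.7,0],[0,0,0],0],
    [[10,1.7,0],[0,0,0],0],
    [[10,1.7,0],[0,0,0],0]
  ]
}}

```text
clock: 12.02
eef_pos: [0.506, 0.1789, 0.1183]
tool_rot: [-0.072, 0.945, 0.024, 0.318]
ft_force: [-0.5, 0.1, -1.8]
grip_width: 0.0509
grasp_force: 62.9
```

Emit:
{"op": "drive_tool", "data": {
  "increments": [
    [[10,1.7,0],[0,0,0],0],
    [[10,1.7,0],[0,0,0],0],
    [[10,1.7,0],[0,0,0],0],
    [[10,1.7,0],[0,0,0],0],
    [[10,1.7,0],[0,0,0],0],
    [[7,1.3,0],[0,0,0],0],
    [[0,0,0],[0,0,0],0],
    [[0,0,0],[0,0,0],0]
  ]
}}

```text
clock: 12.68
eef_pos: [0.5617, 0.1884, 0.1181]
tool_rot: [-0.072, 0.945, 0.024, 0.318]
ft_force: [0.3, -0.6, -0.9]
grip_width: 0.0505
grasp_force: 62.9
```

```bash
cat > look.py <<'E'
from workcell import *
import numpy as np,sys
c={n[0]:camera(n) for n in("wrist","top","scene")}
np.savez("v1.npz",**{n+k:x[k] for n,x in c.items() for k in("image","K","k1","view")})
o=get_obs();print({k:np.round(o[k],4) for k in("clock","joint_pos","eef_pos","ft_force","grasp_force")})
from edge import *
from ov import BX
T=tcp(o["eef_pos"],o["tool_rot"])@TC;T[:2,3]+=[.0034,-.0013];print(np.round(T,4),"yaw",np.arctan2(T[1,0],T[0,0])-.009)
t,s=cam("t"),cam("s");pm=[.542,.1845,.1476]
se=[(pts(T),(255,0,255)),(pose(pm,BX[1][0]),(0,255,0))]
cv2.imwrite(sys.argv[1],np.hstack([draw(t,se,90,130,90,120,4),draw(s,se,310,100,100,120,4)]))
E
python3 look.py pics/p5.png
```

```text
{'clock': np.float64(12.8333), 'joint_pos': array([ 0.4006,  0.1712, -0.6658,  0.1004, -0.1499,  0.1996]), 'eef_pos': array([0.5608, 0.1883, 0.1179]), 'ft_force': array([-0.0597, -0.7504, -1.0617]), 'grasp_force': np.float64(62.8845)}
[[ 9.882e-01 -1.531e-01  3.400e-03  6.008e-01]
 [ 1.531e-01  9.882e-01  1.000e-04  1.932e-01]
 [-3.400e-03  4.000e-04  1.000e+00  1.288e-01]
 [ 0.000e+00  0.000e+00  0.000e+00  1.000e+00]] yaw 0.1446758103721814
```

View pics/p5.png

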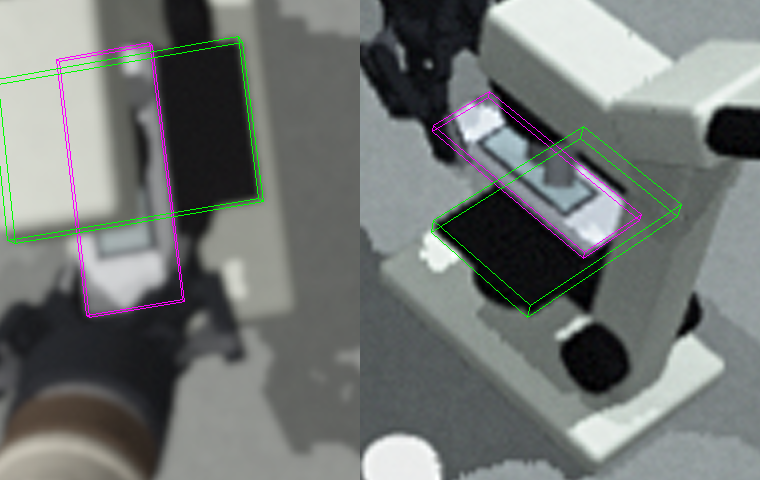

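In the top view the slide lies on the predicted centre line (126,245). In the scene view the carrier sits under the objective (558,165), square with the stage outline. I lower it.

Emit:
{"op": "drive_tool", "data": {
  "increments": [
    [[0,0,-3],[0,0,0],0],
    [[0,0,-3],[0,0,0],0],
    [[0,0,-3],[0,0,0],0],
    [[0,0,-1],[0,0,0],0],
    [[0,0,-1],[0,0,0],0],
    [[0,0,0],[0,0,0],0]
  ]
}}

```text
clock: 13.33
eef_pos: [0.5613, 0.1884, 0.1069]
tool_rot: [-0.072, 0.945, 0.024, 0.318]
ft_force: [-0.2, 0.1, -0.9]
grip_width: 0.0504
grasp_force: 62.9
```

Emit:
{"op": "drive_tool", "data": {
  "increments": [
    [[0,0,-1],[0,0,0],0],
    [[0,0,-1],[0,0,0],0],
    [[0,0,0],[0,0,0],0]
  ]
}}

```text
clock: 13.58
eef_pos: [0.5615, 0.1885, 0.1052]
tool_rot: [-0.072, 0.945, 0.024, 0.318]
ft_force: [0.6, -0.7, -1.5]
grip_width: 0.0508
grasp_force: 62.9
```

Emit:
{"op": "drive_tool", "data": {
  "increments": [
    [[0,0,-1],[0,0,0],0],
    [[0,0,-1],[0,0,0],0],
    [[0,0,0],[0,0,0],0]
  ]
}}

```text
clock: 13.83
eef_pos: [0.5619, 0.1886, 0.1037]
tool_rot: [-0.072, 0.945, 0.024, 0.319]
ft_force: [-0.9, 0.7, 0.6]
grip_width: 0.0507
grasp_force: 62.9
```

Emit:
{"op": "drive_tool", "data": {
  "increments": [
    [[0,0,-1],[0,0,0],0],
    [[0,0,0],[0,0,0],0]
  ]
}}

```text
clock: 14.0
eef_pos: [0.5624, 0.1887, 0.1034]
tool_rot: [-0.072, 0.945, 0.024, 0.319]
ft_force: [-2.1, -1.4, 4.1]
grip_width: 0.0505
grasp_force: 63.3
```

Emit:
{"op": "drive_tool", "data": {
  "increments": [
    [[0,0,-1],[0,0,0],0],
    [[0,0,0],[0,0,0],0]
  ]
}}

```text
clock: 14.17
eef_pos: [0.5627, 0.1888, 0.1031]
tool_rot: [-0.071, 0.944, 0.024, 0.32]
ft_force: [-5.0, -1.0, 8.5]
grip_width: 0.0509
grasp_force: 63.6
```

```bash
python3 look.py pics/p6.png; python3 - <<'E'
from edge import *
s=cam("s");zt=121
F=M([[[-45,-26,zt],[68,-26,zt]],[[70,-26,zt],[70,20,zt]]])
print(refine([(s,F)],[.602,.193,.15],(.004,.004,.03)))
E
```

```text
{'clock': np.float64(14.3167), 'joint_pos': array([ 0.4005,  0.2023, -0.6849,  0.0453, -0.1506,  0.1995]), 'eef_pos': array([0.5627, 0.1888, 0.1032]), 'ft_force': array([-4.8607, -0.6419,  7.0027]), 'grasp_force': np.float64(63.5616)}
[[ 0.9883 -0.1525 -0.0013  0.6027]
 [ 0.1525  0.9883 -0.0012  0.1937]
 [ 0.0015  0.001   1.      0.1143]
 [ 0.      0.      0.      1.    ]] yaw 0.14410706056370332
[0.60217034 0.19221535 0.1551151 ]
```

View pics/p6.png

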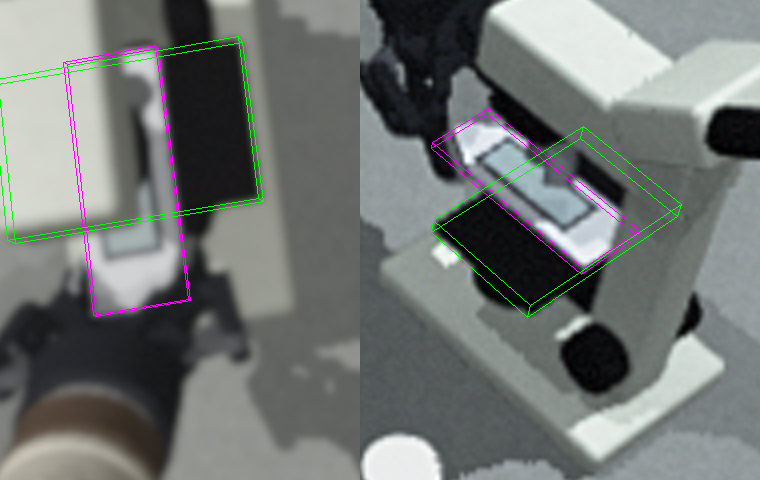

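Contact is firm at 7 N, and the carrier lies flat and centred: plate end at (610,250) in the right panel, square to the stage. I ease the preload, open, and back straight out.

Emit:
{"op": "drive_tool", "data": {
  "increments": [
    [[0,0,1],[0,0,0],0],
    [[0,0,0.5],[0,0,0],0],
    [[0,0,0],[0,0,0],1],
    [[0,0,0],[0,0,0],1],
    [[0,0,0],[0,0,0],1],
    [[0,0,0],[0,0,0],1],
    [[0,0,0],[0,0,0],1],
    [[0,0,0],[0,0,0],1]
  ]
}}

```text
clock: 14.98
eef_pos: [0.5614, 0.1884, 0.1026]
tool_rot: [-0.072, 0.945, 0.024, 0.318]
ft_force: [-0.4, 0.5, 0.2]
grip_width: 0.0851
grasp_force: 0.0
```

Emit:
{"op": "drive_tool", "data": {
  "increments": [
    [[-5,-0.8,0],[0,0,0],1],
    [[-15,-2.3,0],[0,0,0],1],
    [[-20,-3,0],[0,0,0],1],
    [[-25,-4,0],[0,0,0],1],
    [[-25,-4,5],[0,0,0],1],
    [[-25,-4,10],[0,0,0],1],
    [[-25,-4,15],[0,0,0],1],
    [[0,0,0],[0,0,0],1]
  ]
}}

```text
clock: 15.65
eef_pos: [0.4179, 0.1654, 0.1334]
tool_rot: [-0.072, 0.945, 0.024, 0.318]
ft_force: [0.2, 0.3, -1.4]
grip_width: 0.0854
grasp_force: 0.0
```

```bash
python3 - <<'E'
from workcell import *
import numpy as np
c={n[0]:camera(n) for n in("wrist","top","scene")}
np.savez("v1.npz",**{n+k:x[k] for n,x in c.items() for k in("image","K","k1","view")})
o=get_obs();print({k:np.round(o[k],4) for k in("clock","eef_pos","ft_force","grasp_force","grip_width")})
from edge import *
from ov import BX
t,s,w=cam("t"),cam("s"),cam("w");zt=121
F=M([[[-68,-26,zt],[68,-26,zt]],[[70,-26,zt],[70,20,zt]],[[-70,-26,zt],[-70,26,zt]],[[-68,26,zt],[-50,26,zt]]])
FT=M([[[-70,-26,zt],[-70,26,zt]],[[-70,-26,zt],[60,-26,zt]],[[-70,26,zt],[-35,26,zt]]])
p=None
for n,v in(("s",[(s,F)]),("t",[(t,FT)]),("b",[(s,F),(t,FT)])):
    p=refine(v,[.6025,.193,.15],(.004,.004,.03));print(n,p.round(4))
mp=refine([(t,TOPM),(s,SCM)],[.542,.1845,.1476],(.003,.003,.01));print("micro",mp.round(4),pose(mp,[[.06,0,.115]]).round(4))
se=[(pose([.5421,.1845,.1476],[[x+.06,y,z+.115] for x,y,z in CB]),(255,0,255)),(pose([.5421,.1845,.1476],BX[1][0]),(0,255,0))]
cv2.imwrite("pics/p7.png",np.hstack([draw(t,se,90,130,90,120,4),draw(s,se,310,100,100,120,4)]))
E
```

```text
{'clock': np.float64(15.8), 'eef_pos': array([0.422 , 0.1669, 0.1337]), 'ft_force': array([ 0.2491, -0.0225,  0.0328]), 'grasp_force': np.float64(0.0), 'grip_width': np.float64(0.0853)}
s [0.6024 0.1928 0.1142]
t [0.6286 0.1957 0.2324]
b [0.603  0.1931 0.1192]
micro [0.5425 0.184  0.1493] [[0.6018 0.193  0.115 ]]
```

View pics/p7.png

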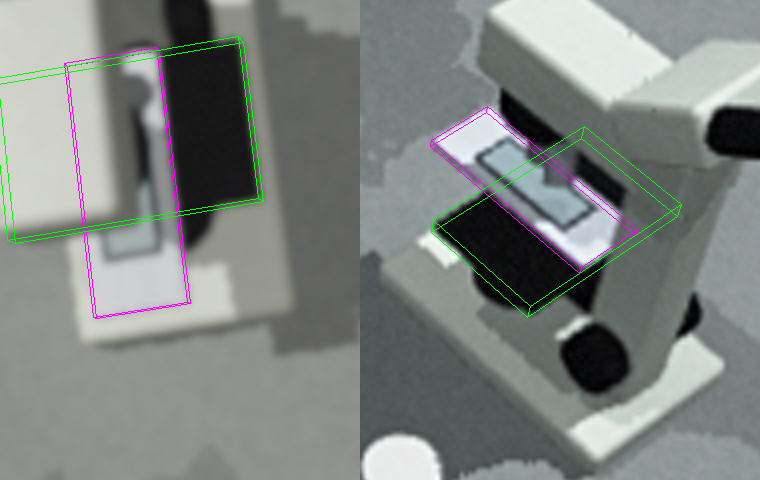

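The carrier lies within about 1 mm of the target outline (magenta) in both views. Its near end is at (143,310) on the left, its far end is at (610,250) on the right, and the gripper is clear. I hand the job in.

```bash
python3 -c "
from workcell import *
print(job_done())"
```

```text
the job is handed in; nothing more can be done
None
```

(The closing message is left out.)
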